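# Stack the joinery parts trays on their base

## Task

Clear the bench by stacking the parts trays: set the green-handled tray on the dark wooden base first and let go of it, then the orange-handled tray on top of the green one, each with all four corner pins fully down in the sockets below so that it sits flat. Keep the trays level, lower them rather than dropping them, let go, and leave the other tools and things on the bench where they are.

Things in the scene. Friction and masses are not known exactly. Their poses are not given: they have to be found in the camera images.
- base: Dark wooden stacking base screwed to the bench, immovable: board 200 (own x) x 150 (own y) x 10 mm with four hollow corner posts. Origin: centre of its underside, on the bench; z up. A tray fits either way round (half turn); seated, its floor rests flat on the post tops, its origin 45 mm above the base's origin.
- base_socket (a point): Mouth centre of the base's socket at own x +75, y +50 mm, 45 mm above its origin; the others are at x +-75, y +-50. Each is the 18 mm wide square bore, 35 mm deep, of a post 30 mm square outside.
- green_tray: Loose plywood tray with the GREEN handle, 180 (own x) x 130 (own y) mm, 0.35 to 0.65 kg; short wooden dowels fixed in it. Origin: centre of the underside of its 8 mm floor, z up. On the bench it stands on its pins, origin 18 mm up; seated on the stack (either way round) the origin is 45 mm above the base's origin. Rims reach 22 mm, contents 19 mm above the origin.
- green_tray_handle (a point): Top centre of the green handle, 54 mm above the tray's origin: an upright board along own x, 110 long, 16 mm thick (own y), rising from the floor (8 mm above the origin). Grasp across its thickness from above at the middle; beside it the floor is clear for x within +-33, y within +-55 mm.
- green_tray_pin (a point): Tip of the green tray's steel pin at own x +75, y +50 mm; the others are at x +-75, y +-50. Each is 14 mm across, round-nosed (a half ball of 7 mm radius), and hangs 18 mm below the floor's underside.
- green_tray_socket (a point): Mouth centre of the green tray's socket straight above that pin, 60 mm above the origin; the others are above the other pins. Each is the 18 mm wide square bore, open at the top and 52 mm deep, of a post 30 mm square outside.
- orange_tray: Loose plywood tray with the ORANGE handle, 180 (own x) x 130 (own y) mm, 0.35 to 0.65 kg; brass hinges fixed in it. Origin: centre of the underside of its 8 mm floor, z up. On the bench it stands on its pins, origin 18 mm up; seated on the stack (either way round) the origin is 60 mm above the green tray's origin. Rims reach 22 mm, contents 19 mm above the origin.
- orange_tray_handle (a point): Top centre of the orange handle, 54 mm above the tray's origin: an upright board along own x, 110 long, 16 mm thick (own y), rising from the floor (8 mm above the origin). Grasp across its thickness from above at the middle; beside it the floor is clear for x within +-33, y within +-55 mm.
- orange_tray_pin (a point): Tip of the orange tray's steel pin at own x +75, y +50 mm; the others are at x +-75, y +-50. Each is 14 mm across, round-nosed (a half ball of 7 mm radius), and hangs 18 mm below the floor's underside.
- orange_tray_socket (a point): Mouth centre of the orange tray's socket straight above that pin, 60 mm above the origin; the others are above the other pins. Each is the 18 mm wide square bore, open at the top and 52 mm deep, of a post 30 mm square outside.
- mallet: Bystander: wooden mallet lying on its side, 210 long, head 72 across (mm). Origin at the underside, on the bench.
- water_bottle: Bystander: pale glass bottle with a cork, 170 tall, 66 across (mm). Origin at the underside, on the bench.
- ear_defenders: Bystander: red ear defenders with a black headband, 145 wide (along own y), 150 tall (mm). Origin at the underside, on the bench.
- screwdriver: Bystander: red-handled screwdriver, 220 long along its own x (mm). Origin at the underside, on the bench.
- glue_bottle: Bystander: white and yellow glue bottle, 130 tall, 56 across (mm). Origin at the underside, on the bench.

How it is judged:
By the outcome, as a careful person would: the job done as asked, in the order asked, and still so for the second after the job is handed in, with the robot touching nothing.
It also fails if it takes over 62 s, if anything falls off the work surface, if the arm or the gripper's body presses on something with over 40 N, if the wrist force passes 120 N, or if a joint passes its speed limit or range.

## Robot

A 6-joint arm with a two-finger parallel gripper is mounted at the origin on the work surface. World frame = base frame: x ahead of the robot, y to its left, z up, the work surface at z = 0. Lengths are in mm, angles in rad, forces in N, time in s.
With the tool pointing down it reaches from about 300 to 775 mm from the base axis. Payload 14.6 kg.
Tool frame: the origin (TCP) lies at the very end of the fingers, on their centre line; the grasp point (between the pads) lies manip.grip_depth behind it (manip.grip_depth is the distance from the TCP to the grasp point, in mm); x points along the fingers, z is the direction in which the jaws open and shut, and the axes are right-handed (so a half turn about x gives the same grasp; the last joint's range is limited). The gripper opens to 94 mm and grips with 3 to 60 N. Pads are 16 mm wide; open, the fingers measure 119 mm over their backs; the gripper's body (75 mm by 177 mm) begins 78 mm behind the grasp point.
Start: joints at [-1.195, 0.3, 1.521, -0, 1.321, -0.067], TCP at [235.651, -496.949, 205.446] pointing down, gripper open.
Joint ranges: [-3.03, 3.03], [-0.79, 2.21], [0.23, 2.52], [-1.04, 4.18], [0, 3.07], [-2.55, 2.55]. Speed limits (rad/s): [2.22, 2.22, 2.57, 3.14, 3.14, 3.14].

## Interface

Orientations are given as [roll, pitch, yaw] about the fixed x, y, z axes, in that order (R = Rz(yaw) Ry(pitch) Rx(roll)).
In Python, from cell import manip gives the robot as it stands.
- The arm moves only by the tool step_arm, never from a script. Its argument "commands" is one flat list of numbers, 7 for each row, row after row: the shift along the tool's x, y, z in m, then the turn, a rotation vector about the tool's x, y, z in degrees, then the finger opening in m, from 0 to 0.094. A call has 1 to 5 rows; each row shifts and turns the commanded pose from where the row before left it, along the tool's axes as they then stand; what a row does not reach is not made up. A row lasts 1/8 s, in which the tool goes at most 62.5 mm and 10.7 degrees, less where a joint would pass 70% of its speed; a pose out of reach is approached as far as the arm can. A call with a gripper value outside its range is refused whole. The fingers move at their own pace and stop on an object; "squeeze" is the grip in N (left out, the last holds). Time passes only in rows, so rows that do not move let the fingers close. It gives the time, the measured TCP pose, the force and the opening at its end, in the units of the state.
- manip.read_state(): the state, without advancing time (a new reading comes with each control period).
- manip.camera(name): name is "side" or "top" or "wrist"; returns the picture (420x560x3 uint8, red, green, blue); there is no depth.
- manip.camera_model(name): a dict with "intrinsics" (3x3 intrinsics, pixels), "origin" and "orientation" of the camera in the world; the wrist camera has in their place "tool_from_camera" (4x4, takes a point from camera to tool coordinates, whose origin is the TCP and whose axes are the tool frame's). Camera axes: x right, y up, looking along -z (the intrinsics and any distortion apply to the point x, -y, -z); pixel columns grow to the right and rows downward; lengths in mm; the calibration is good to about 2 mm. A picture is of the moment at which its call begins: read the wrist's pose just before it. camera_model takes no time and is no camera call.
- manip.sign_off(): hands the job in, once; it reports no verdict.
Trained networks look in the newest picture that a camera, given by its name, has taken for a name from the list of things; names that differ only in an ending like _2 or _b are one class to them, and where a whole thing is asked for, a point or a joint stands for the part that bears it (a point fixed in the world has none). Each returns a list of dicts, best first, with "score" (0 to 1); they miss things now and then, are a little off and sometimes report something else, mostly with a low value. They report only what shows in the picture. A call takes as long as a camera call.
- manip.find_in(thing, camera): "centre" ([row, column] in pixels, amid what is visible of it).
- manip.outline_of(thing, camera): "pixels" (420x560 bool, what is visible of it) and "centre" ([row, column] in pixels, amid what is visible of it).
The state is a dict: "clock": time; "joints": joint angles; "qd": joint speeds; "effort": joint torques, N m; "eef_pos": TCP position; "eef_rot": TCP orientation; "wrist_force": force on the tool from outside, world axes, zero at the start; "moment": the same for the moment, N m; "finger_gap": finger opening in mm.
Only numpy, scipy, OpenCV 4.12 (cv2) and the standard library are available. Lean on these libraries where they do the work, as an engineer would, in place of code of your own. Each camera call takes 0.05 s, during which the arm holds its last target. There are 200 camera calls.

## Working session

There is one attempt and no reset: what is moved stays moved. The work goes in short steps, Python scripts to look and compute and a tool call to move; the robot and the scene stay as the last step left them, time stands still between calls to the robot, and variables do not carry over. Pictures are saved under pics/ and viewed, about 8 in all and at most 12, crops included, and the job is handed in when it is done.

Besides the shell and the picture viewer there is one more tool, called after ">>>" as name(argument=value, ...) on one line, values as JSON. step_arm: Moves the arm, as the interface text tells. Its arguments: {"type":"object","properties":{"commands":{"type":"array"},"squeeze":{"type":"number"}},"required":["commands"]}

```bash
ls; mkdir -p pics; python3 - <<'E'
from cell import manip
import cv2,numpy as np
np.set_printoptions(precision=4,suppress=True)
print(manip.grip_depth, manip.read_state())
for n in("top","side"):
    cv2.imwrite(f"pics/{n}0.png",manip.camera(n)[:,:,::-1]); print(n,manip.camera_model(n))
    for t in("base","base_socket","green_tray","green_tray_handle","green_tray_socket","orange_tray","orange_tray_handle","orange_tray_socket"):
        print(t,[(np.round(d["centre"],1),round(d["score"],2)) for d in manip.find_in(t,n)])
print(manip.camera_model("wrist"))
E
```

```text
pics
18.8 {'clock': 0.0, 'joints': array([-1.1946,  0.3005,  1.5216, -0.    ,  1.3207, -0.0666]), 'qd': array([ 0.0006,  0.001 ,  0.0007, -0.0002,  0.0005,  0.0001]), 'effort': array([ -0.002 , -53.1814, -35.2738,   0.0708,   0.0244,  -0.0001]), 'eef_pos': array([ 235.5532, -496.7168,  204.8972]), 'eef_rot': array([3.0914, 1.5697, 1.9635]), 'wrist_force': array([-0.26  , -0.8463, -0.9864]), 'moment': array([-0.0372, -0.016 , -0.0127]), 'finger_gap': 94.28167872025104}
top {'intrinsics': array([[417.2779,   0.    , 281.0232],
       [  0.    , 417.2779, 202.2037],
       [  0.    ,   0.    ,   1.    ]]), 'origin': array([ 444.5835,  -17.2318, 1251.9198]), 'orientation': array([ 0.1576,  0.0019, -1.5967])}
base [(array([258.9, 383.4]), 0.6)]
base_socket [(array([258.4, 384.9]), 0.94)]
green_tray [(array([249.8, 181.5]), 0.95)]
green_tray_handle [(array([246.8, 181.4]), 0.79)]
green_tray_socket [(array([249.1, 181.6]), 0.78), (array([230.9, 271. ]), 0.46)]
orange_tray [(array([237., 273.]), 0.95)]
orange_tray_handle [(array([230.6, 271.6]), 0.86), (array([248.4, 175.7]), 0.2)]
orange_tr
[... 351 characters left out ...]
4. ]), 0.64)]
green_tray [(array([278.3, 252.2]), 0.65)]
green_tray_handle [(array([282.4, 251.1]), 0.6)]
green_tray_socket [(array([286.5, 251.8]), 0.98)]
orange_tray [(array([235.5, 286.3]), 0.82), (array([251.8, 200.8]), 0.32)]
orange_tray_handle [(array([238.8, 286.9]), 0.66)]
orange_tray_socket [(array([234.2, 283.6]), 0.74)]
{'intrinsics': array([[309.9283,   0.    , 280.7408],
       [  0.    , 309.9283, 211.7024],
       [  0.    ,   0.    ,   1.    ]]), 'tool_from_camera': array([[  -0.0001,    0.2382,   -0.9712, -178.6998],
       [  -0.0001,    0.9712,    0.2382,   69.4784],
       [   1.    ,    0.0001,   -0.0001,   -0.2025],
       [   0.    ,    0.    ,    0.    ,    1.    ]])}
```

View pics/top0.png

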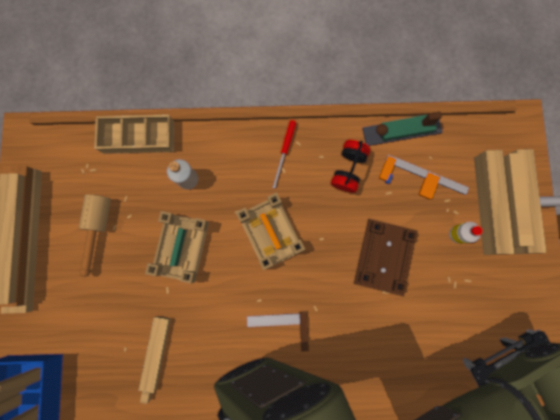

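View pics/side0.png

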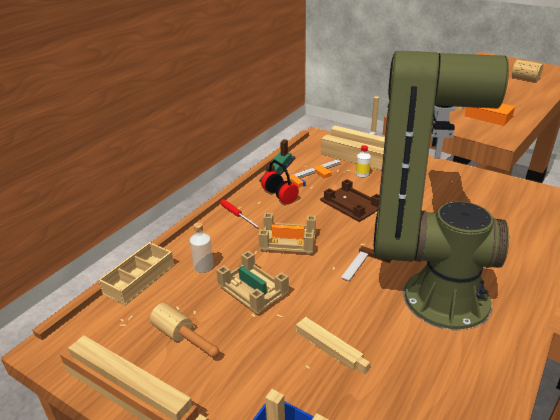

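The top view shows the base around (col 386, row 258), the green tray at (178, 247) and the orange tray at (270, 232). The mallet, bottle, screwdriver and ear defenders are all clear of the direct path at height. Next: coarse poses.

```bash
cat > h.py <<'E'
from cell import manip
import cv2,numpy as np
from scipy.spatial.transform import Rotation as Ro
from scipy.optimize import least_squares
np.set_printoptions(precision=4,suppress=True)
def rot(r): return Ro.from_euler("xyz",r).as_matrix()
def tool():
    s=manip.read_state(); return np.array(s["eef_pos"]),rot(s["eef_rot"])
def cam(n):
    m=manip.camera_model(n); K=np.array(m["intrinsics"])
    if n=="wrist":
        p,R=tool(); T=np.array(m["tool_from_camera"]); return K,p+R@T[:3,3],R@T[:3,:3]
    return K,np.array(m["origin"]),rot(m["orientation"])
def proj(c,P):
    K,o,R=c; q=(np.atleast_2d(P)-o)@R*[1,-1,-1]; u=q@K.T; return u[:,:2]/u[:,2:]   # col,row
def back(c,uv,z):
    K,o,R=c; d=R@(np.array([1,-1,-1])*(np.linalg.inv(K)@[uv[0],uv[1],1])); return o+d*(z-o[2])/d[2]
S=np.array([[75,50],[-75,50],[-75,-50],[75,-50]],float)
def corners(x,y,a,z): return np.c_[S@np.array([[np.cos(a),np.sin(a)],[-np.sin(a),np.cos(a)]])+[x,y],np.full(4,z)]
def fit(c,uv,z):
    """uv of the 4 post tops in the order of S (or half turn)"""
    uv=np.array(uv,float); p=np.array([back(c,u,z)[:2] for u in uv]); m=p.mean(0); d=p[0]+p[3]-p[1]-p[2]
    r=least_squares(lambda v:(proj(c,corners(*v,z))-uv).ravel(),[*m,np.arctan2(d[1],d[0])],x_scale=[1,1,.01])
    return r.x, np.round(r.fun.reshape(4,2),1)
def down(yaw):
    """tool R: x down, jaws (z) across the handle of own-x direction yaw -> z = own y"""
    x=np.array([0,0,-1.]); z=np.array([-np.sin(yaw),np.cos(yaw),0]); return np.c_[x,np.cross(z,x),z]
def move(p,R=None):
    p0,R0=tool(); R=R0 if R is None else R
    return R0.T@(np.array(p)-p0), Ro.from_matrix(R0.T@R).as_rotvec(degrees=True)
E
python3 - <<'E'
from h import *
c=cam("top")
# order: +x+y, -x+y, -x-y, +x-y (cyclic ccw in world)
for n,uv,z in(("base",[(410,236),(373,226),(362,285),(399,291)],45),("green",[(201,223),(166,218),(154,270),(190,277)],78),("orange",[(276,201),(242,212),(265,263),(298,249)],78)):
    w=[back(c,u,z)[:2] for u in uv]; print(n,np.array(w).round(),[round(np.linalg.norm(w[i]-w[i-1])) for i in range(4)])
    uv=uv[1:]+uv[:1]; uv=uv
    for o in (uv,uv[::-1]):
      print(fit(c,o,z))
      
print(tool())
E
```

```text
base [[ 528. -390.]
 [ 560. -285.]
 [ 393. -243.]
 [ 373. -347.]] [160, 110, 172, 106]
(array([ 462.9142, -316.2966,   -0.2487]), array([[ 0.7,  4. ],
       [ 1.9, -3.6],
       [-0.4, -1.7],
       [-2.2,  1.6]]))
(array([ 463.6615, -316.1548,   -0.2051]), array([[-37.6,  -5.8],
       [-34.2,  -8.9],
       [ 37.7,   3.5],
       [ 33.7,  10.4]]))
green [[578. 208.]
 [594. 307.]
 [450. 338.]
 [428. 238.]] [153, 101, 148, 103]
(array([512.4028, 272.6746,  -0.1995]), array([[ 0.1, -0.5],
       [ 0.5,  0.3],
       [-0.3, -0.4],
       [-0.3,  0.6]]))
(array([513.0844, 272.7834,  -0.2681]), array([[-32.9,  -6.5],
       [-37. ,  -8.5],
       [ 33.6,   7.2],
       [ 36.1,   6.9]]))
orange [[635.  -6.]
 [606.  92.]
 [461.  29.]
 [497. -64.]] [149, 101, 158, 100]
(array([549.7729,  12.794 ,   0.3821]), array([[ 1.6,  1.8],
       [-0.7, -0.2],
       [-0.8, -0.5],
       [-0. , -1. ]]))
(array([550.5139,  12.5709,   0.4554]), array([[-33.5,  14.5],
       [-31.3,  13.9],
       [ 33.4, -16.8],
       [ 31.8, -12.6]]))
(array([ 235.6504, -496.9524,  205.4458]), array([[-0.    ,  0.9036,  0.4285],
       [-0.    ,  0.4285, -0.9036],
       [-1.    , -0.    , -0.    ]]))
```

```bash
python3 - <<'E'
from h import *
print(move([463,-316,205]))
E
```

```text
(array([  0.4415, 282.9566, -66.0847]), array([0., 0., 0.]))
```

>>> step_arm(commands=[0,0.0566,-0.0132,0,0,0,0.094,0,0.0566,-0.0132,0,0,0,0.094,0,0.0566,-0.0132,0,0,0,0.094,0,0.0566,-0.0132,0,0,0,0.094,0,0.0566,-0.0132,0,0,0,0.094])

```text
clock: 1.52
eef_pos: [464.4, -314.7, 205.6]
eef_rot: [0.389, 1.57, -0.739]
wrist_force: [0.4, 0.4, -0.2]
finger_gap: 93.8
```

>>> step_arm(commands=[0,0,0,0,0,0,0.094,0,0,0,0,0,0,0.094])

```text
clock: 1.78
eef_pos: [462.8, -316.2, 205.3]
eef_rot: [-1.947, 1.57, -3.075]
wrist_force: [0.3, -0.0, -0.3]
finger_gap: 94.0
```

```bash
cat >> h.py <<'E'
def snap(name):
    c=cam("wrist"); im=manip.camera("wrist"); np.savez(f"pics/{name}.npz",im=im,K=c[0],o=c[1],R=c[2])
    cv2.imwrite(f"pics/{name}.png",im[:,:,::-1]); return c,im
E
python3 - <<'E'
from h import *
s=manip.read_state();print(s["eef_pos"],s["joints"],s["qd"])
c,im=snap("base1"); print(proj(c,corners(463,-316,-.25,45)))
for t in ("base","base_socket"):
    print([(np.round(d["centre"][::-1],1),d["score"]) for d in manip.find_in(t,"wrist")])
E
```

```text
[ 462.8146 -316.2294  205.3353] [-0.6647  0.3236  1.4902 -0.0002  1.3279  0.463 ] [-0.0266 -0.0048  0.0047 -0.0002  0.0001 -0.0015]
[[289.8391 115.5474]
 [204.72   221.765 ]
 [272.8166 273.7282]
 [359.6355 176.4863]]
[(array([291.4, 185.8]), 0.56)]
[(array([291.9, 185.6]), 0.78)]
```

View pics/base1.png

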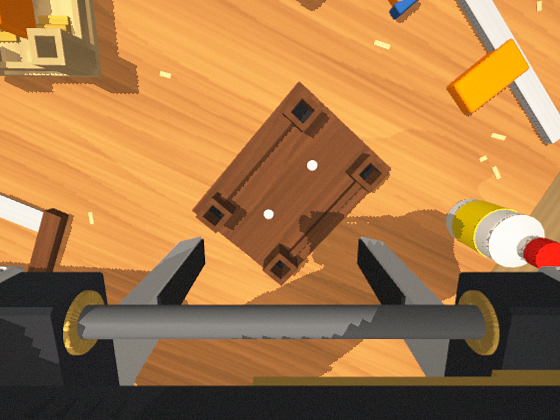

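The wrist picture shows the base with its post tops near (300,110), (214,213), (282,264) and (372,172). I'll enlarge those for accuracy.

```bash
cat >> h.py <<'E'
def tiles(name,v,z,out,h=30,k=6):
    d=np.load(f"pics/{name}.npz"); c=(d["K"],d["o"],d["R"]); im=d["im"][:,:,::-1]; t=[]
    g=corners(*v,z); a=v[2]; ux=np.array([np.cos(a),np.sin(a),0]); uy=np.array([-np.sin(a),np.cos(a),0])
    for P in g:
        u=np.round(proj(c,P)[0]).astype(int); pad=cv2.copyMakeBorder(im,h,h,h,h,cv2.BORDER_CONSTANT)
        q=cv2.resize(pad[u[1]:u[1]+2*h,u[0]:u[0]+2*h],None,fx=k,fy=k,interpolation=cv2.INTER_CUBIC)
        for s,col in((9,(0,255,255)),(15,(255,255,0))):
            sq=proj(c,[P+s*(i*ux+j*uy) for i,j in((1,1),(-1,1),(-1,-1),(1,-1))])
            cv2.polylines(q,[np.round((sq-u+h+.5)*k).astype(np.int32)],True,col,1)
        t.append(q)
    cv2.imwrite(f"pics/{out}.png",np.vstack([np.hstack(t[:2]),np.hstack(t[3:]+t[2:3])]))
E
python3 - <<'E'
from h import *
d=np.load("pics/base1.npz"); c=(d["K"],d["o"],d["R"])
v,r=fit(c,[(300,110),(214,213),(282,264),(372,172)],45); print(v,r); tiles("base1",v,45,"b1t",25,6)
E
```

```text
[ 474.931  -322.8245   -0.2662] [[ 2.1 -2.2]
 [-0.1  0.9]
 [-0.9  3.4]
 [-1.3 -1.4]]
```

View pics/b1t.png

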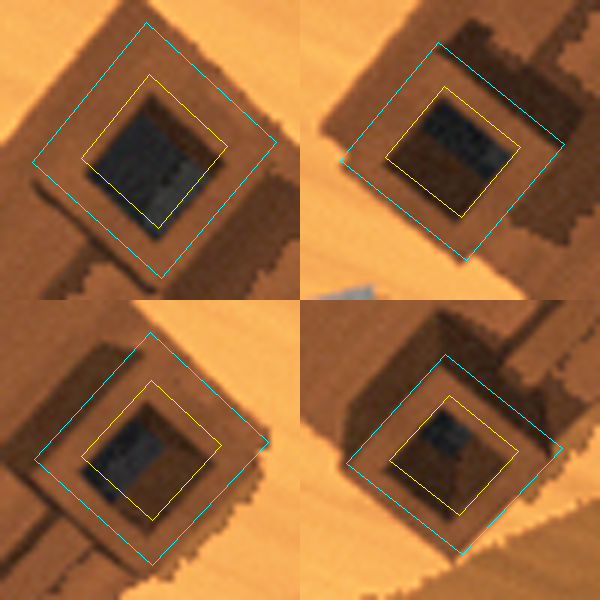

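```bash
python3 - <<'E'
from h import *
d=np.load("pics/base1.npz"); c=(d["K"],d["o"],d["R"])
uv=proj(c,corners(474.93,-322.82,-.2662,45))+[(0,2.5),(-.7,.7),(-.7,.8),(-.5,3)]
print(uv,fit(c,uv,45))
f=lambda v:(proj(c,corners(v[0],v[1],v[2],v[3]))-uv).ravel()
r=least_squares(f,[475,-322,-.26,45],x_scale=[1,1,.01,1]);print(r.x,r.fun)
a=-.2
print(move([512-2,272,205],down(-.2)), tool()[0])
E
```

```text
[[302.1202 110.3254]
 [213.1744 214.561 ]
 [280.413  268.2444]
 [370.2041 173.5824]] (array([ 472.9138, -323.1963,   -0.276 ]), array([[ 0.3, -0.4],
       [ 0.1,  0.3],
       [-0.5,  0.7],
       [ 0.1, -0.4]]))
[ 472.7601 -323.3313   -0.2761   43.6358] [ 0.2723 -0.0855  0.3907  0.1354 -0.4426  0.3447 -0.2537 -0.3609]
(array([   0.4672,  294.6048, -512.211 ]), array([-143.2653,    0.0022,    0.011 ])) [ 462.2989 -316.9623  205.5483]
```

```bash
cat >> h.py <<'E'
def rows(p,R=None,n=10,grip=.094):
    """n equal world steps; prints tool-frame rows (m, deg)"""
    p0,R0=tool(); R=R0 if R is None else R; w=Ro.from_matrix(R0.T@R).as_rotvec(degrees=True)/n
    D=(np.array(p)-p0)/n/1000
    for i in range(n):
        Ri=R0@Ro.from_rotvec(w*i,degrees=True).as_matrix()
        print(", ".join(f"{x:.4g}" for x in [*(Ri.T@D).round(4)+0.,*w.round(2)+0.,grip]))
E
python3 - <<'E'
from h import *
rows([497,275,225],down(-.2+np.pi),10)
E
```

```text
-0.002, 0.0284, -0.052, 3.67, 0, 0, 0.094
-0.002, 0.025, -0.0538, 3.67, 0, 0, 0.094
-0.002, 0.0215, -0.0553, 3.67, 0, 0, 0.094
-0.002, 0.0179, -0.0565, 3.67, 0, 0, 0.094
-0.002, 0.0143, -0.0576, 3.67, 0, 0, 0.094
-0.0019, 0.0106, -0.0583, 3.67, 0, 0, 0.094
-0.0019, 0.0068, -0.0589, 3.67, 0, 0, 0.094
-0.0019, 0.003, -0.0592, 3.67, 0, 0, 0.094
-0.0019, -0.0008, -0.0593, 3.67, 0, 0, 0.094
-0.0019, -0.0046, -0.0591, 3.67, 0, 0, 0.094
```

>>> step_arm(commands=[-0.002,0.0284,-0.052,3.67,0,0,0.094,-0.002,0.025,-0.0538,3.67,0,0,0.094,-0.002,0.0215,-0.0553,3.67,0,0,0.094,-0.002,0.0179,-0.0565,3.67,0,0,0.094,-0.002,0.0143,-0.0576,3.67,0,0,0.094])

```text
clock: 2.55
eef_pos: [479.5, -19.1, 215.8]
eef_rot: [1.344, 1.57, -0.108]
wrist_force: [1.1, 0.2, -0.5]
finger_gap: 94.2
```

>>> step_arm(commands=[-0.0019,0.0106,-0.0583,3.67,0,0,0.094,-0.0019,0.0068,-0.0589,3.67,0,0,0.094,-0.0019,0.003,-0.0592,3.67,0,0,0.094,-0.0019,-0.0008,-0.0593,3.67,0,0,0.094,-0.0019,-0.0046,-0.0591,3.67,0,0,0.094])

```text
clock: 3.18
eef_pos: [496.8, 276.9, 225.3]
eef_rot: [2.116, 1.57, 0.344]
wrist_force: [-0.5, -0.6, -0.4]
finger_gap: 93.9
```

>>> step_arm(commands=[0,0,0,0,0,0,0.094,0,0,0,0,0,0,0.094,0,0,0,0,0,0,0.094])

```text
clock: 3.55
eef_pos: [496.9, 274.5, 225.2]
eef_rot: [1.99, 1.571, 0.22]
wrist_force: [0.4, -0.6, 0.3]
finger_gap: 93.8
```

```bash
python3 - <<'E'
from h import *
s=manip.read_state();print(s["eef_pos"],s["joints"],s["qd"])
c,im=snap("green1"); print(proj(c,corners(512.4,272.7,-.2,78)))
tiles("green1",[512.4,272.7,-.2],78,"g1t",40,5)
o=manip.outline_of("green_tray_handle","wrist")
if o: 
    m=o[0]["pixels"]; ys,xs=np.nonzero(m); print(o[0]["score"],o[0]["centre"],m.sum(),cv2.minAreaRect(np.c_[xs,ys].astype(np.float32)))
E
```

```text
[496.8851 274.5037 225.2008] [ 0.4402  0.3251  1.4419 -0.0001  1.3743  2.2104] [ 0.0033 -0.0002 -0.0026  0.001   0.0023  0.0049]
[[230.3085 113.8449]
 [235.4167 253.9747]
 [324.6927 254.0243]
 [329.8132 113.9037]]
0.71 [176.6, 272.0] 17342 ((270.6123352050781, 182.0379180908203), (129.37940979003906, 167.48226928710938), 1.9525090456008911)
```

View pics/green1.png

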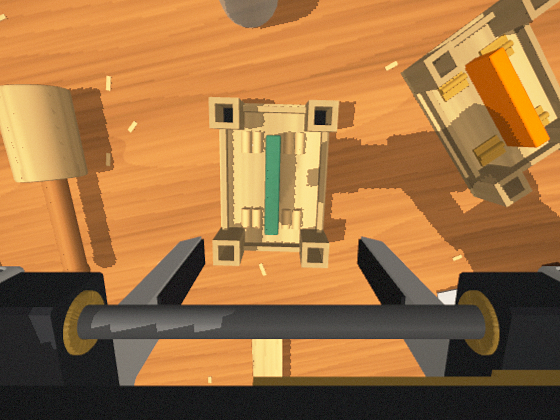

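The wrist view shows the green tray with socket mouths at about (224,113), (227,252), (315,254) and (323,115), and the handle along column 273.

```bash
python3 - <<'E'
from h import *
d=np.load("pics/green1.npz"); c=(d["K"],d["o"],d["R"])
v,r=fit(c,[(224,113),(227,252.5),(314.5,254.5),(323,115)],78); print(v,r); tiles("green1",v,78,"g1t",25,6)
# handle: dilated green pixels
im=d["im"].astype(int); m=((im[:,:,1]-im[:,:,0])>35); ys,xs=np.nonzero(m); print(m.sum(),cv2.minAreaRect(np.c_[xs,ys].astype(np.float32)))
E
```

```text
[514.2155 280.955   -0.2241] [[-0.3 -0.5]
 [-0.8  0.3]
 [ 1.   0.4]
 [ 0.2  0. ]]
1343 ((272.25811767578125, 184.99610900878906), (14.062686920166016, 98.1968994140625), 0.9240454435348511)
```

View pics/g1t.png

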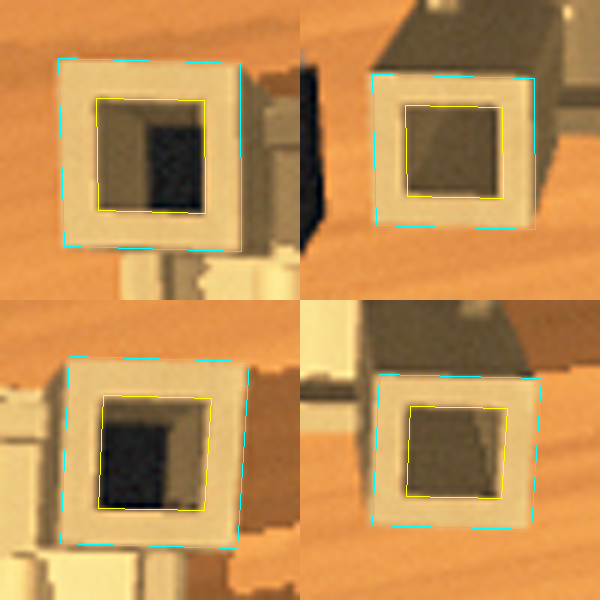

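```bash
python3 - <<'E'
from h import *
rows([514.2,281,120],down(-.224+np.pi),3,.05)
E
```

```text
0.0351, 0.0052, -0.0032, 0.47, 0, -0.01, 0.05
0.0351, 0.0052, -0.0032, 0.47, 0, -0.01, 0.05
0.0351, 0.0052, -0.0033, 0.47, 0, -0.01, 0.05
```

>>> step_arm(commands=[0.035,0.0052,-0.0032,0.47,0,0,0.05,0.035,0.0052,-0.0032,0.47,0,0,0.05,0.035,0.0052,-0.0032,0.47,0,0,0.05,0,0,0,0,0,0,0.05,0,0,0,0,0,0,0.05])

```text
clock: 4.28
eef_pos: [514.3, 282.0, 121.6]
eef_rot: [2.233, 1.569, 0.439]
wrist_force: [-0.7, 0.3, 0.5]
finger_gap: 50.8
```

```bash
python3 - <<'E'
from h import *
print(move([514.2,281,37],down(-.224+np.pi)))
E
```

```text
(array([84.5645,  0.0209,  1.0858]), array([ 0.078 , -0.0602, -0.0772]))
```

>>> step_arm(commands=[0.03,0,0.0005,0,0,0,0.05,0.03,0,0,0,0,0,0.05,0.015,0,0,0,0,0,0.05,0.009,0,0,0,0,0,0.05,0,0,0,0,0,0,0.05])

```text
clock: 4.9
eef_pos: [513.9, 281.7, 36.5]
eef_rot: [2.291, 1.57, 0.498]
wrist_force: [-0.8, -0.9, 0.2]
finger_gap: 50.2
```

>>> step_arm(commands=[0,0,0,0,0,0,0.01,0,0,0,0,0,0,0.01,0,0,0,0,0,0,0.01,0,0,0,0,0,0,0.01,0,0,0,0,0,0,0.01], squeeze=45)

```text
clock: 5.52
eef_pos: [513.7, 281.8, 36.1]
eef_rot: [2.677, 1.57, 0.884]
wrist_force: [0.2, 0.8, 1.9]
finger_gap: 15.8
```

>>> step_arm(commands=[-0.008,0,0,0,0,0,0.01,-0.02,0,0,0,0,0,0.01,-0.045,0,0,0,0,0,0.01,-0.055,0,0,0,0,0,0.01,-0.045,0,0,0,0,0,0.01])

```text
clock: 6.15
eef_pos: [513.4, 281.5, 211.0]
eef_rot: [1.716, 1.571, -0.077]
wrist_force: [-0.2, 0.8, -7.1]
finger_gap: 15.4
```

```bash
python3 - <<'E'
from h import *
s=manip.read_state();print(s["eef_pos"],s["joints"],s["wrist_force"],s["moment"],s["finger_gap"],tool()[1])
c,im=snap("held1")
R=tool()[1]; 
print("base"); rows([472.9,-323.2,210],down(-.276+np.pi),12,.01)
E
```

```text
[513.3799 281.4656 211.0224] [ 0.439   0.3752  1.4078 -0.0001  1.3585  2.2322] [-0.1978  0.7827 -7.0768] [ 0.066  -0.0583 -0.0109] 15.400490505968273 [[ 0.0001  0.9754 -0.2205]
 [-0.     -0.2205 -0.9754]
 [-1.      0.0001 -0.    ]]
base
0.0004, 0.0077, 0.05, 0.26, -0.02, -0.03, 0.01
0.0004, 0.0079, 0.05, 0.26, -0.02, -0.03, 0.01
0.0004, 0.0081, 0.0499, 0.26, -0.02, -0.03, 0.01
0.0005, 0.0084, 0.0499, 0.26, -0.02, -0.03, 0.01
0.0005, 0.0086, 0.0498, 0.26, -0.02, -0.03, 0.01
0.0005, 0.0088, 0.0498, 0.26, -0.02, -0.03, 0.01
0.0005, 0.009, 0.0498, 0.26, -0.02, -0.03, 0.01
0.0005, 0.0093, 0.0497, 0.26, -0.02, -0.03, 0.01
0.0005, 0.0095, 0.0497, 0.26, -0.02, -0.03, 0.01
0.0006, 0.0097, 0.0496, 0.26, -0.02, -0.03, 0.01
0.0006, 0.0099, 0.0496, 0.26, -0.02, -0.03, 0.01
0.0006, 0.0102, 0.0495, 0.26, -0.02, -0.03, 0.01
```

View pics/held1.png

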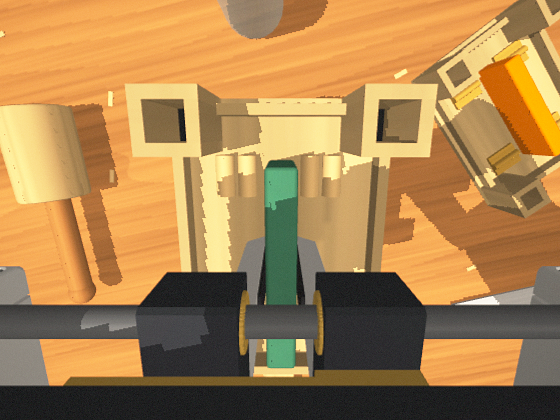

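The held tray looks level and centred, with the far socket mouths at about (168,120) and (399,120). Now I check it in tool coordinates while carrying it to the base.

```bash
python3 - <<'E'
from h import *
d=np.load("pics/held1.npz"); K,o,R=d["K"],d["o"],d["R"]; c=(K,o,R)
p,Rt=tool(); 
for uv in((169,120.5),(399,120.5)):
    print((Rt.T@(back(c,uv,p[2]+41.5)-p)))
im=d["im"]; g=im[:,:,1]
for r in(105,120,135): print(r,im[r,120:215:3].sum(1)//3, im[r,355:445:3].sum(1)//3)
print(im[80:165:2,170].sum(1)//3, im[80:165:2,400].sum(1)//3)
E
```

```text
[-40.7834  74.0767 -45.0168]
[-41.2525  74.0627  48.3048]
105 [160 163 165 203 199 202 203 151  98 100 102  99 103 100 100  95  84  82
  89  89  83 106 201 201 201 201 137 102 102 105 100 103] [110 112 112 192 199 201 201 202  87  83  80  93  90  91  98 110 112 111
 108 111 114 111 185 198 199 198 199 114 108 201]
120 [152 149 150 197 200 200 198 202  99  99 103  98  98 100  98 100  98  98
 100 103  34  30 203 202 200 200 204  99  99  97 100 101] [111 117 107 201 199 196 200 207  25  33  77 103 111 111 112 110 113 112
 114 111 112 107 200 199 199 198 193 124 218 209]
135 [155 156 156 149 202 201 204 200 153 101 105 107 102 104 103 104 106 103
  99 104  37  35 197 201 203 202 205 101 103 102 101 102] [113 114 112 202 201 203 200 130  36  46  81 122 116 122 118 115 115 116
 113 117 113 194 203 202 199 203 113 113 111 110]
[169 164 199 200 200 198 200 200 201 186  89  91  89  90  96  98  96  97
  99  97  99  98 101 101  99 104 103 101 104 101 106 108 201 202 201 199
 199 201 199 168 170 170 172] [156 164 194 200 198 199 197 197 200 205  86  91 100 113 113 109 112 112
 113 114 110 115 114 114 115 117 113 116 113 119  87 109 204 199 200 199
 196 198 203 114 109 111 109]
```

>>> step_arm(commands=[0,0.004,0.025,0.26,0,0,0.01,0.0005,0.008,0.045,0.26,0,0,0.01,0.0005,0.0085,0.05,0.26,0,0,0.01,0.0005,0.0085,0.05,0.26,0,0,0.01,0.0005,0.009,0.05,0.26,0,0,0.01])

```text
clock: 6.82
eef_pos: [499.1, 57.2, 206.2]
eef_rot: [-1.215, 1.57, -3.031]
wrist_force: [1.1, -0.1, -6.3]
finger_gap: 15.5
```

>>> step_arm(commands=[0,0.009,0.05,0.26,0,0,0.01,0.0005,0.009,0.05,0.26,0,0,0.01,0.0005,0.0095,0.05,0.26,0,0,0.01,0.0005,0.0095,0.05,0.26,0,0,0.01,0.0005,0.01,0.05,0.26,0,0,0.01])

```text
clock: 7.45
eef_pos: [481.8, -196.5, 204.2]
eef_rot: [-1.769, 1.57, 2.676]
wrist_force: [0.2, 0.9, -5.2]
finger_gap: 15.6
```

>>> step_arm(commands=[0,0.01,0.05,0.26,0,0,0.01,0.0005,0.01,0.045,0.26,0,0,0.01,0.0005,0.006,0.025,0,0,0,0.01,0,0,0,0,0,0,0.01,0,0,0,0,0,0,0.01])

```text
clock: 8.07
eef_pos: [475.3, -316.9, 203.3]
eef_rot: [-2.065, 1.569, 2.371]
wrist_force: [-1.2, 0.6, -5.5]
finger_gap: 15.5
```

```bash
python3 - <<'E'
from h import *
print(tool()[0],manip.read_state()["joints"],move([472.4,-323.1,95],down(-.276+np.pi)))
E
```

```text
[ 475.2542 -316.8909  203.3088] [-0.6523  0.3497  1.4603  0.0002  1.3329  1.1952] (array([108.3056,  -0.9202,   6.8223]), array([-0.0385, -0.0369,  0.0684]))
```

>>> step_arm(commands=[0.02,-0.0005,0.003,0,0,0,0.01,0.04,-0.0005,0.004,0,0,0,0.01,0.03,0,0,0,0,0,0.01,0.018,0,0,0,0,0,0.01,0,0,0,0,0,0,0.01])

```text
clock: 8.7
eef_pos: [472.4, -323.3, 95.3]
eef_rot: [-1.961, 1.569, 2.475]
wrist_force: [0.7, -0.9, -4.9]
finger_gap: 15.5
```

```bash
python3 - <<'E'
from h import *
for i in range(4):
    s=manip.read_state(); print(s["clock"],s["eef_pos"],s["wrist_force"],move([472.4,-323.1,82],down(-.276+np.pi)))
    if i<3: im=manip.camera(["top","side","wrist"][i])
    if i<2: cv2.imwrite(f"pics/pre{i}.png",im[:,:,::-1])
    if i==2: cv2.imwrite("pics/pre2.png",im[:,:,::-1])
a=cv2.imread("pics/pre1.png")[130:260,290:430]; cv2.imwrite("pics/pre1c.png",cv2.resize(a,None,fx=5,fy=4.6,interpolation=cv2.INTER_CUBIC))
E
```

```text
8.7 [ 472.4421 -323.2897   95.2844] [ 0.7347 -0.8902 -4.9371] (array([13.2847, -0.0712, -0.1624]), array([-0.0072, -0.0373,  0.0907]))
8.75 [ 472.9367 -323.7883   96.5076] [-0.0475 -0.215  -5.044 ] (array([14.5074, -0.7083, -0.5175]), array([-0.0145,  0.0066, -0.0167]))
8.8 [ 473.1768 -324.1192   97.1311] [ 1.0998 -0.3227 -5.9486] (array([15.1291, -1.0484, -0.7771]), array([-0.0245,  0.0329, -0.0868]))
8.85 [ 473.2008 -324.2798   97.3354] [-0.4232 -0.8503 -5.074 ] (array([15.3325, -1.1219, -0.9288]), array([-0.0313,  0.0466, -0.11  ]))
```

View pics/pre1c.png

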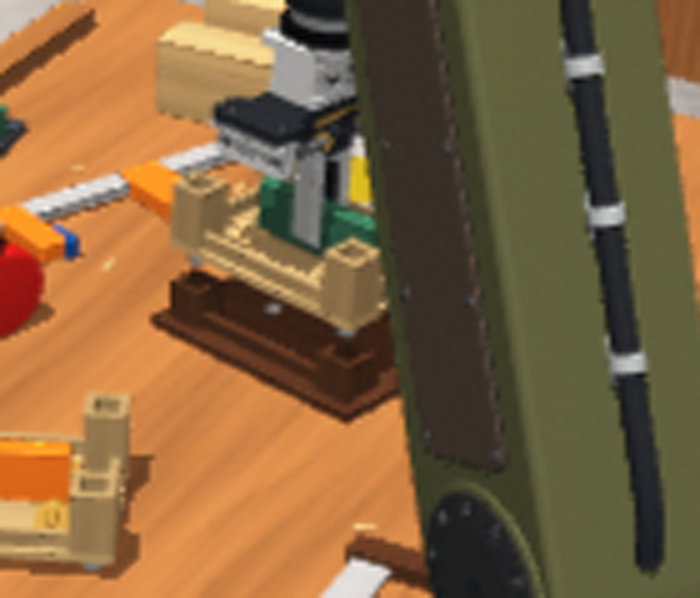

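The side view shows the tray level just above the base posts, pins lined up. I'll lower it slowly.

>>> step_arm(commands=[0.004,-0.0011,-0.0009,0,0,0,0.01,0.005,0,0,0,0,0,0.01,0.004,0,0,0,0,0,0.01,0,0,0,0,0,0,0.01,0,0,0,0,0,0,0.01])

```text
clock: 9.48
eef_pos: [471.8, -322.9, 83.0]
eef_rot: [1.029, 1.571, -0.819]
wrist_force: [0.4, -0.5, -5.5]
finger_gap: 15.9
```

>>> step_arm(commands=[0.003,0,0,0,0,0,0.01,0.003,0,0,0,0,0,0.01,0,0,0,0,0,0,0.01])

```text
clock: 9.85
eef_pos: [471.7, -322.7, 76.6]
eef_rot: [-1.998, 1.57, 2.437]
wrist_force: [1.0, 0.4, -6.6]
finger_gap: 15.8
```

>>> step_arm(commands=[0.003,0,0,0,0,0,0.01,0.003,0,0,0,0,0,0.01,0.002,0,0,0,0,0,0.01,0,0,0,0,0,0,0.01])

```text
clock: 10.35
eef_pos: [471.7, -322.8, 68.7]
eef_rot: [-1.97, 1.57, 2.465]
wrist_force: [-0.6, -0.6, -6.2]
finger_gap: 15.3
```

>>> step_arm(commands=[0.002,0,0,0,0,0,0.01,0.001,0,0,0,0,0,0.01,0,0,0,0,0,0,0.01])

```text
clock: 10.72
eef_pos: [471.8, -322.8, 65.9]
eef_rot: [-2.333, 1.571, 2.102]
wrist_force: [0.3, 0.2, -5.5]
finger_gap: 15.8
```

>>> step_arm(commands=[0.001,0,0,0,0,0,0.01,0.001,0,0,0,0,0,0.01,0,0,0,0,0,0,0.01])

```text
clock: 11.1
eef_pos: [471.7, -322.8, 63.9]
eef_rot: [-2.019, 1.571, 2.416]
wrist_force: [0.7, 0.2, -5.8]
finger_gap: 16.0
```

>>> step_arm(commands=[0.001,0,0,0,0,0,0.01,0,0,0,0,0,0,0.01])

```text
clock: 11.35
eef_pos: [471.9, -322.9, 63.4]
eef_rot: [1.237, 1.57, -0.61]
wrist_force: [-2.1, 1.2, 0.4]
finger_gap: 15.9
```

>>> step_arm(commands=[0.0008,0,0,0,0,0,0.01,0,0,0,0,0,0,0.01])

```text
clock: 11.6
eef_pos: [471.9, -322.9, 63.3]
eef_rot: [1.175, 1.57, -0.673]
wrist_force: [-7.0, 5.3, 11.2]
finger_gap: 16.1
```

>>> step_arm(commands=[0,0,0,0,0,0,0.05,0,0,0,0,0,0,0.05,0,0,0,0,0,0,0.05,0,0,0,0,0,0,0.05])

```text
clock: 12.1
eef_pos: [471.8, -322.9, 62.1]
eef_rot: [1.67, 1.571, -0.178]
wrist_force: [-0.3, 0.2, -0.3]
finger_gap: 49.0
```

>>> step_arm(commands=[-0.02,0,0,0,0,0,0.05,-0.04,0,0,0,0,0,0.05,-0.045,0,0,0,0,0,0.05,-0.045,-0.008,0,0,0,0,0.08,-0.015,-0.007,0,0,0,0,0.08])

```text
clock: 12.72
eef_pos: [457.7, -319.1, 229.8]
eef_rot: [1.168, 1.567, -0.679]
wrist_force: [-0.4, 0.0, -0.0]
finger_gap: 66.7
```

>>> step_arm(commands=[0,0,0,0,0,0,0.094,0,0,0,0,0,0,0.094,0,0,0,0,0,0,0.094])

```text
clock: 13.1
eef_pos: [457.2, -318.5, 225.7]
eef_rot: [-1.97, 1.568, 2.466]
wrist_force: [-0.3, 0.1, -0.3]
finger_gap: 93.5
```

```bash
python3 - <<'E'
from h import *
print(manip.read_state()["joints"],tool())
c,im=snap("seat1"); tiles("seat1",[472.5,-323,-.276],105,"s1t",30,5)
print(proj(c,corners(472.5,-323,-.276,105)))
E
```

```text
[-0.6743  0.3027  1.4701  0.      1.3712  1.1733] (array([ 457.1772, -318.5483,  225.6651]), array([[-0.0018,  0.9619, -0.2732],
       [ 0.0015, -0.2732, -0.9619],
       [-1.    , -0.0022, -0.0009]]))
[[227.2388 111.1053]
 [233.3614 262.7939]
 [329.8077 262.7507]
 [335.8673 111.0009]]
```

View pics/s1t.png

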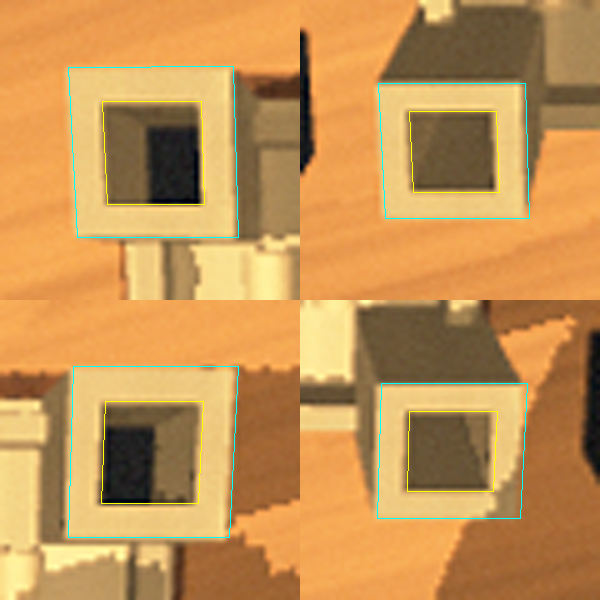

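The green tray is seated flat: the overlay for an origin 45 mm up matches all four socket mouths. Next is the orange tray.

```bash
python3 - <<'E'
from h import *
rows([537,14,225],down(.39+np.pi),8)
E
```

```text
0.0002, -0.0018, -0.0427, -4.78, -0.01, 0.01, 0.094
0.0001, 0.0018, -0.0427, -4.78, -0.01, 0.01, 0.094
0.0001, 0.0053, -0.0424, -4.78, -0.01, 0.01, 0.094
0.0001, 0.0089, -0.0418, -4.78, -0.01, 0.01, 0.094
0.0001, 0.0123, -0.0409, -4.78, -0.01, 0.01, 0.094
0.0001, 0.0157, -0.0398, -4.78, -0.01, 0.01, 0.094
0.0001, 0.0189, -0.0383, -4.78, -0.01, 0.01, 0.094
0.0001, 0.0221, -0.0366, -4.78, -0.01, 0.01, 0.094
```

>>> step_arm(commands=[0,-0.0018,-0.0427,-4.78,0,0,0.094,0,0.0018,-0.0427,-4.78,0,0,0.094,0,0.0053,-0.0424,-4.78,0,0,0.094,0,0.0089,-0.0418,-4.78,0,0,0.094,0,0.0123,-0.041,-4.78,0,0,0.094])

```text
clock: 13.78
eef_pos: [507.3, -109.5, 226.6]
eef_rot: [-2.015, 1.57, 2.841]
wrist_force: [1.1, 0.0, 0.0]
finger_gap: 93.8
```

>>> step_arm(commands=[0,0.0157,-0.0398,-4.78,0,0,0.094,0,0.0189,-0.0383,-4.78,0,0,0.094,0,0.0221,-0.0366,-4.78,0,0,0.094,0,0,0,0,0,0,0.094,0,0,0,0,0,0,0.094])

```text
clock: 14.4
eef_pos: [536.9, 13.5, 226.7]
eef_rot: [-1.799, 1.57, -2.979]
wrist_force: [0.1, -0.8, 0.8]
finger_gap: 93.9
```

>>> step_arm(commands=[0,0,0,0,0,0,0.094])

```text
clock: 14.52
eef_pos: [536.9, 13.0, 227.0]
eef_rot: [-1.638, 1.571, -2.82]
wrist_force: [-0.3, 0.2, -0.4]
finger_gap: 94.0
```

```bash
python3 - <<'E'
from h import *
print(manip.read_state()["joints"],tool()[0])
c,im=snap("or1"); print(proj(c,corners(551,20,.39,78)))
E
```

```text
[-0.044   0.255   1.5276 -0.0001  1.3593  1.1377] [536.9204  12.9575 227.009 ]
[[230.2369 114.0708]
 [235.5524 253.4559]
 [324.3686 253.3665]
 [329.1965 113.9633]]
```

View pics/or1.png

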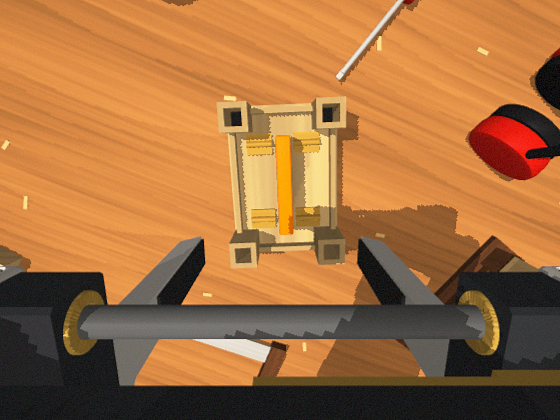

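The orange tray shows mouths at about (233,117), (243.5,252), (330.5,248) and (331,113), with the handle from (283,137) to (286,233).

```bash
python3 - <<'E'
from h import *
d=np.load("pics/or1.npz"); c=(d["K"],d["o"],d["R"])
v,r=fit(c,[(233,117),(243.5,251.5),(330.5,248),(331,113)],78); print(v,r); tiles("or1",v,78,"o1t",25,6)
rows([*v[:2],120],down(v[2]+np.pi),3,.05)
E
```

```text
[553.9661  15.7537   0.429 ] [[-0.6 -2. ]
 [-0.8  2.6]
 [ 1.   2.7]
 [ 0.4 -2.2]]
0.0357, 0.0056, 0.0013, -0.76, 0, 0, 0.05
0.0357, 0.0056, 0.0014, -0.76, 0, 0, 0.05
0.0357, 0.0056, 0.0014, -0.76, 0, 0, 0.05
```

View pics/o1t.png

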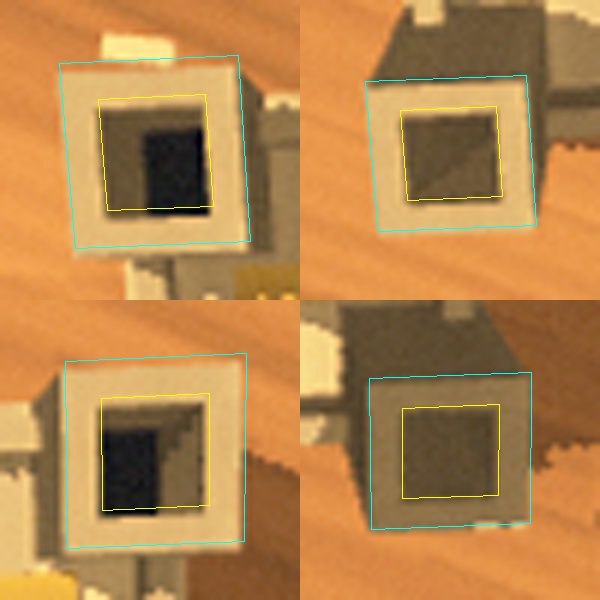

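```bash
python3 - <<'E'
from h import *
d=np.load("pics/or1.npz"); c=(d["K"],d["o"],d["R"])
uv=proj(c,corners(553.966,15.754,.429,78))+[(0,1.2),(-.1,.6),(0,.4),(-.5,1.3)]
v,r=fit(c,uv,78); print(v,r)
rows([*v[:2],120],down(v[2]+np.pi),3,.05)
E
```

```text
[553.0099  15.5297   0.4302] [[-0.2 -0.1]
 [ 0.1  0.3]
 [-0.1  0.4]
 [ 0.2 -0.3]]
0.0357, 0.0053, 0.0012, -0.79, 0, 0, 0.05
0.0357, 0.0053, 0.0013, -0.79, 0, 0, 0.05
0.0357, 0.0052, 0.0014, -0.79, 0, 0, 0.05
```

>>> step_arm(commands=[0.0357,0.0053,0.0013,-0.79,0,0,0.05,0.0357,0.0053,0.0013,-0.79,0,0,0.05,0.0357,0.0053,0.0013,-0.79,0,0,0.05,0,0,0,0,0,0,0.05,0,0,0,0,0,0,0.05])

```text
clock: 15.2
eef_pos: [553.7, 16.1, 121.6]
eef_rot: [1.092, 1.569, -0.048]
wrist_force: [-0.5, -0.3, -0.8]
finger_gap: 50.6
```

>>> step_arm(commands=[0,0,0,0,0,0,0.05])

```text
clock: 15.32
eef_pos: [553.7, 16.3, 121.7]
eef_rot: [1.089, 1.568, -0.05]
wrist_force: [-0.7, -0.0, 0.8]
finger_gap: 49.9
```

```bash
python3 - <<'E'
from h import *
print(tool()[0],move([553,15.5,36.5],down(.4302+np.pi)))
E
```

```text
[553.7449  16.3008 121.7333] (array([85.2313, -1.198 ,  0.3183]), array([ 0.0773,  0.0654, -0.1254]))
```

>>> step_arm(commands=[0.03,-0.0005,0,0,0,0,0.05,0.03,0,0,0,0,0,0.05,0.015,0,0,0,0,0,0.05,0.009,0,0,0,0,0,0.05,0,0,0,0,0,0,0.05])

```text
clock: 15.95
eef_pos: [552.9, 16.3, 36.4]
eef_rot: [1.045, 1.571, -0.094]
wrist_force: [-0.3, 0.0, 0.8]
finger_gap: 49.8
```

>>> step_arm(commands=[0,0,0,0,0,0,0.01,0,0,0,0,0,0,0.01,0,0,0,0,0,0,0.01,0,0,0,0,0,0,0.01,0,0,0,0,0,0,0.01], squeeze=45)

```text
clock: 16.58
eef_pos: [552.8, 16.4, 36.2]
eef_rot: [1.716, 1.571, 0.577]
wrist_force: [-0.2, 1.4, 2.0]
finger_gap: 15.7
```

>>> step_arm(commands=[-0.008,0,0,0,0,0,0.01,-0.02,0,0,0,0,0,0.01,-0.045,0,0,0,0,0,0.01,-0.055,0,0,0,0,0,0.01,-0.045,0,0,0,0,0,0.01])

```text
clock: 17.2
eef_pos: [552.5, 16.2, 211.4]
eef_rot: [0.999, 1.57, -0.14]
wrist_force: [0.3, 1.1, -3.4]
finger_gap: 15.8
```

```bash
python3 - <<'E'
from h import *
s=manip.read_state();print(s["eef_pos"],s["wrist_force"],s["finger_gap"])
c,im=snap("held2"); a=np.load("pics/held1.npz")["im"]
# shift of the held tray in view relative to the green one (posts region)
f=lambda q:cv2.cvtColor(q,cv2.COLOR_RGB2GRAY).astype(np.float32)
for n,sl in(("L",(slice(80,160),slice(125,205))),("R",(slice(80,160),slice(360,440)))):
    t=f(a)[sl]; r=cv2.matchTemplate(f(im)[sl[0].start-12:sl[0].stop+12,sl[1].start-12:sl[1].stop+12],t,cv2.TM_CCOEFF_NORMED); print(n,r.max(),np.array(np.unravel_index(r.argmax(),r.shape))-12)
rows([472.2,-322.9,215],down(-.276+np.pi),8,.01)
E
```

```text
[552.5218  16.2408 211.4037] [ 0.338  1.05  -3.443] 15.778132009938398
L 0.9862945 [3 0]
R 0.9079818 [3 0]
0.0002, -0.0271, 0.0342, 5.07, 0.01, -0.06, 0.01
0.0002, -0.0239, 0.0365, 5.07, 0.01, -0.06, 0.01
0.0003, -0.0206, 0.0384, 5.07, 0.01, -0.06, 0.01
0.0003, -0.0171, 0.0401, 5.07, 0.01, -0.06, 0.01
0.0003, -0.0135, 0.0415, 5.07, 0.01, -0.06, 0.01
0.0003, -0.0098, 0.0425, 5.07, 0.01, -0.06, 0.01
0.0003, -0.006, 0.0432, 5.07, 0.01, -0.06, 0.01
0.0003, -0.0022, 0.0436, 5.07, 0.01, -0.06, 0.01
```

>>> step_arm(commands=[0,-0.0271,0.0342,5.07,0,0,0.01,0.0003,-0.0239,0.0365,5.07,0,0,0.01,0.0003,-0.0206,0.0384,5.07,0,0,0.01,0.0003,-0.0171,0.04,5.07,0,0,0.01,0.0003,-0.0135,0.0415,5.07,0,0,0.01])

```text
clock: 17.88
eef_pos: [500.8, -196.8, 207.8]
eef_rot: [-1.974, 1.57, 2.725]
wrist_force: [0.5, 0.6, -4.0]
finger_gap: 15.7
```

>>> step_arm(commands=[0,-0.0098,0.0425,5.07,0,0,0.01,0,-0.006,0.0432,5.07,0,0,0.01,0,-0.0022,0.0436,5.07,0,0,0.01,0,0,0,0,0,0,0.01,0,0,0,0,0,0,0.01])

```text
clock: 18.5
eef_pos: [470.6, -322.4, 207.6]
eef_rot: [-2.159, 1.57, 2.278]
wrist_force: [-0.4, 0.4, -3.5]
finger_gap: 15.8
```

```bash
python3 - <<'E'
from h import *
print(tool()[0],move([472.9,-323.1,157],down(-.276+np.pi)))
E
```

```text
[ 470.6334 -322.4291  207.5886] (array([50.587 ,  2.3958,  0.0504]), array([ 0.0286, -0.0242,  0.0364]))
```

>>> step_arm(commands=[0.02,0.0012,0,0,0,0,0.01,0.02,0.0012,0,0,0,0,0.01,0.01,0,0,0,0,0,0.01,0,0,0,0,0,0,0.01,0,0,0,0,0,0,0.01])

```text
clock: 19.12
eef_pos: [473.4, -323.5, 158.7]
eef_rot: [1.2, 1.57, -0.647]
wrist_force: [0.3, -0.0, -3.5]
finger_gap: 15.7
```

>>> step_arm(commands=[0,0,0,0,0,0,0.01,0,0,0,0,0,0,0.01])

```text
clock: 19.38
eef_pos: [473.1, -323.5, 158.2]
eef_rot: [1.187, 1.57, -0.66]
wrist_force: [-0.3, 0.9, -3.2]
finger_gap: 15.3
```

```bash
python3 - <<'E'
from h import *
print(tool()[0],move([472.9,-323.1,145],down(-.276+np.pi)))
E
```

```text
[ 473.1385 -323.5372  158.2136] (array([13.2134, -0.3553, -0.3584]), array([ 0.0039,  0.0116, -0.0288]))
```

>>> step_arm(commands=[0.005,-0.0003,-0.0003,0,0,0,0.01,0.005,0,0,0,0,0,0.01,0.004,0,0,0,0,0,0.01,0,0,0,0,0,0,0.01])

```text
clock: 19.88
eef_pos: [472.7, -323.0, 143.4]
eef_rot: [-1.947, 1.57, 2.489]
wrist_force: [-1.0, 0.2, -3.6]
finger_gap: 16.1
```

>>> step_arm(commands=[0.003,0,0,0,0,0,0.01,0.003,0,0,0,0,0,0.01,0,0,0,0,0,0,0.01])

```text
clock: 20.25
eef_pos: [472.8, -323.0, 137.6]
eef_rot: [-1.966, 1.57, 2.47]
wrist_force: [-0.2, 0.0, -3.4]
finger_gap: 15.6
```

>>> step_arm(commands=[0.003,0,0,0,0,0,0.01,0.003,0,0,0,0,0,0.01,0,0,0,0,0,0,0.01])

```text
clock: 20.62
eef_pos: [472.8, -323.0, 131.5]
eef_rot: [-1.98, 1.57, 2.457]
wrist_force: [0.5, 0.1, -3.7]
finger_gap: 15.4
```

Pins are entering freely; I continue down.

>>> step_arm(commands=[0.003,0,0,0,0,0,0.01,0.002,0,0,0,0,0,0.01,0.001,0,0,0,0,0,0.01,0,0,0,0,0,0,0.01])

```text
clock: 21.12
eef_pos: [472.8, -323.1, 125.8]
eef_rot: [-1.908, 1.571, 2.528]
wrist_force: [0.6, 0.5, -3.1]
finger_gap: 15.8
```

>>> step_arm(commands=[0.001,0,0,0,0,0,0.01,0,0,0,0,0,0,0.01,0,0,0,0,0,0,0.01])

```text
clock: 21.5
eef_pos: [472.9, -323.1, 124.9]
eef_rot: [2.166, 1.571, 0.319]
wrist_force: [0.7, 1.1, -3.9]
finger_gap: 15.7
```

>>> step_arm(commands=[0.001,0,0,0,0,0,0.01,0,0,0,0,0,0,0.01])

```text
clock: 21.75
eef_pos: [472.8, -323.1, 123.7]
eef_rot: [-2.011, 1.571, 2.426]
wrist_force: [0.2, -0.8, -2.3]
finger_gap: 15.9
```

>>> step_arm(commands=[0.0008,0,0,0,0,0,0.01,0,0,0,0,0,0,0.01])

```text
clock: 22.0
eef_pos: [472.9, -323.1, 123.4]
eef_rot: [1.186, 1.57, -0.661]
wrist_force: [-2.5, 2.4, 1.0]
finger_gap: 15.9
```

Contact at 123.4, exactly 60 mm above the green tray's contact height. I press slightly, then release and check.

>>> step_arm(commands=[0.0007,0,0,0,0,0,0.01,0,0,0,0,0,0,0.01])

```text
clock: 22.25
eef_pos: [473.0, -323.2, 123.4]
eef_rot: [1.226, 1.57, -0.621]
wrist_force: [-5.1, 3.3, 10.5]
finger_gap: 15.5
```

>>> step_arm(commands=[0,0,0,0,0,0,0.05,0,0,0,0,0,0,0.05,0,0,0,0,0,0,0.05,0,0,0,0,0,0,0.05])

```text
clock: 22.75
eef_pos: [472.9, -323.1, 122.3]
eef_rot: [0.934, 1.571, -0.913]
wrist_force: [0.1, 0.3, 0.4]
finger_gap: 49.2
```

>>> step_arm(commands=[-0.02,0,0,0,0,0,0.05,-0.04,0,0,0,0,0,0.05,-0.045,0,0,0,0,0,0.05,-0.045,-0.008,0,0,0,0,0.08,-0.015,-0.007,0,0,0,0,0.08])

```text
clock: 23.38
eef_pos: [458.6, -319.2, 289.9]
eef_rot: [1.177, 1.567, -0.669]
wrist_force: [-0.0, -0.1, -0.2]
finger_gap: 66.6
```

>>> step_arm(commands=[0,0,0,0,0,0,0.094,0,0,0,0,0,0,0.094,0,0,0,0,0,0,0.094])

```text
clock: 23.75
eef_pos: [458.3, -318.9, 285.9]
eef_rot: [-1.975, 1.568, 2.461]
wrist_force: [0.1, -0.3, 0.5]
finger_gap: 93.2
```

```bash
python3 - <<'E'
from h import *
print(tool()[0])
c,im=snap("seat2"); tiles("seat2",[472.5,-323,-.276],165,"s2t",30,5)
side=manip.camera("side"); cv2.imwrite("pics/side2.png",side[:,:,::-1])
a=cv2.imread("pics/s2t.png"); b=cv2.resize(side[115:245,300:440,::-1],None,fx=3.5,fy=3.5,interpolation=cv2.INTER_CUBIC)
a=cv2.resize(a,(300,300)); cv=np.zeros((600,800,3),np.uint8); cv[:300,:300]=a; cv[:455,305:795]=b
cv[300:540,:300]=cv2.resize(im[:,:,::-1],(300,240)); cv2.imwrite("pics/fin.png",cv)
E
```

```text
[ 458.3465 -318.8549  285.879 ]
```

View pics/fin.png

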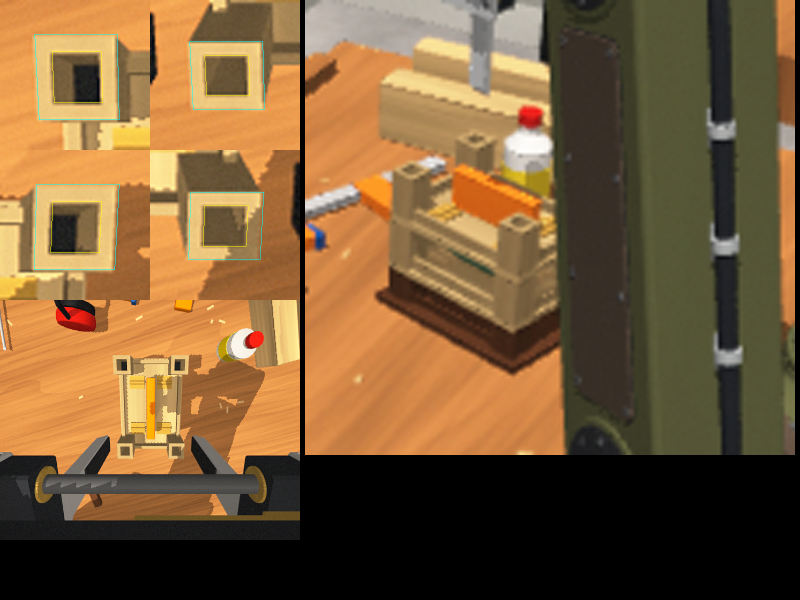

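The overlay for an origin 105 mm up matches all four orange posts, and the side view shows the stack closed and level with no gaps. The gripper is clear of it.

```bash
python3 -c "
from cell import manip
print(manip.sign_off())"
```

```text
the job is handed in; nothing more can be done
None
```

Both trays are stacked on the wooden base and the job is handed in at about 24 s of the 62 s allowed. The green tray was set on the base and released first, then the orange tray went on top of it and was released.

- **Seating:** The green tray touched down with the tool at 63.4 mm and the orange tray at 123.4 mm, exactly 60 mm higher as it should be. Wrist-camera overlays for fully seated heights matched all four posts of each tray to within about 1 mm. The last side view shows a level stack with no gaps.
- **Forces:** The pins went in without resistance. The wrist-force readings stayed under about 15 N, reached while pressing lightly before each release.
- **One disagreement:** The first close view of the held green tray suggested it hung about 5 mm lower in the gripper than I had assumed. The touchdown heights did not bear this out.
- **Other items:** The gripper stayed clear of the bystanders along its path. I did not measure their positions again at the end.

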